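# Bring the crock round on the topping carousel and lock it

## Task

The pizza maker needs the mushrooms: push the topping turntable round by its upright post until the tall white crock stands at the fixed steel pointer and the turntable rests in its spring stop. Then turn the lock knob clockwise as far as it goes, so that the bolt holds the turntable. Turn gently: all three pieces of ware must stay standing in their places on the turntable, and the things around it are to be left alone.

Things in the scene. Friction and masses are not known exactly. Their poses are not given: they have to be found in the camera images.
- carousel: Fixed steel base. Origin: on the table under the turntable's upright axis. Its x axis points from there to the fixed pointer (steel block 64 mm high with a wedge aimed at the turntable, 179 to 221 mm from the axis), its y axis to the lock block (steel, 70 x 70 mm, 45 mm high, centre 245 mm from the axis) that carries the knob and a brass bolt which slides towards the turntable. z up.
- turntable: Round wooden board, 320 mm across. Origin on its upright axis, 34 mm above the table (its underside; top at 52 mm). Three ware places, 110 mm from the axis, at -60, 0, +60 degrees from its x axis. Spring stops where its yaw from the carousel's is -60, 0, +60 degrees; each puts one place at the pointer and pulls in within 5 degrees. 2 to 4 N at the post turn it. Starts within 20 degrees of 0.
- turntable_post (a point): Top of the round upright steel post by which the turntable is turned: 22 mm thick at its waist, 26 mm over its upper 28 mm (the grip), 84 mm high above the board (top 136 mm above the table), 110 mm from the axis, across the axis from the middle place on the turntable's -x axis.
- pointer_place (a point): Point on the level of the board's top, 110 mm from the axis towards the pointer: where the middle of the ware stands when it is at the pointer. Fixed to the carousel base.
- lock_knob (a joint): Angle (rad) of the lock knob, 0 fully open to 1.4 fully locked, growing clockwise from above. Starts between 0 and 0.25. It drives a bolt that enters a slot in the turntable's ring, which is only possible in a stop; elsewhere the knob jams at about 0.6.
- lock_knob_grip (a point): Point on the knob's upright axis at the height to grip, 82 mm above the table. Black knob: a 56 mm disc carrying a bar 53 mm long, 14 mm thick, 32 mm high (top 89 mm above the table). At joint 0 the bar lies along the carousel's x axis; it turns with the knob. The point's x axis lies along the bar.
- crock: The tall straight-sided open white ceramic pot with mushrooms in it, 68 mm across, 95 mm high, loose on the turntable, in one of the two outer places. Origin: centre of its underside, z up.
- wide_bowl: Flared white ceramic bowl with cherry tomatoes, 86 mm across the rim, 40 mm high, loose on the turntable's middle place. Origin: centre of its underside.
- ramekin: Low straight-sided white ceramic dish with olives, 68 mm across, 42 mm high, loose on the turntable in the outer place that the crock does not take. Origin: centre of its underside.
- oil_bottle: Bystander: green glass bottle, 60 mm across, 200 mm high, origin at the centre of its underside.
- rolling_pin: Bystander: wooden rolling pin, 300 mm long, lying along its x axis in a low wooden rest, 60 mm high in all. Origin: middle, on the table.
- pepper_mill: Bystander: dark turned wooden pepper mill, 56 mm across, 128 mm high, origin at the centre of its underside.

How it is judged:
By the outcome, as a careful person would: the job done as asked, in the order asked, and still so for the second after the job is handed in, with the robot touching nothing.
It also fails if it takes over 46 s, if anything falls off the work surface, if the arm or the gripper's body presses on something with over 40 N, if the wrist force passes 120 N, or if a joint passes its speed limit or range.

## Robot

A 6-joint arm with a two-finger parallel gripper is mounted at the origin on the work surface. World frame = base frame: x ahead of the robot, y to its left, z up, the work surface at z = 0. Lengths are in m, angles in rad, forces in N, time in s.
With the tool pointing down it reaches from about 0.3 to 1 m from the base axis. Payload 5.1 kg.
Tool frame: the origin (TCP) lies midway between the tips of the shut fingers; the grasp point (between the pads) lies 19 mm behind it; z points along the fingers, y is the line along which they close (so a half turn about z gives the same grasp; the last joint's range is limited). The gripper opens to 95 mm and grips with 3 to 60 N. Pads are 20 mm wide; open, the fingers measure 119 mm over their backs; the gripper's body (75 mm by 180 mm) begins 59 mm behind the grasp point.
Start: joints at [1.109, 0.124, 1.65, -0, 1.367, -0.083], TCP at [0.24, 0.604, 0.215] pointing down, gripper open.
Joint ranges: [-2.61, 2.61], [-1.02, 2.33], [0.03, 2.71], [-1.35, 4.49], [0.32, 2.68], [-2.91, 2.91]. Speed limits (rad/s): [2.57, 2.57, 3.14, 3.14, 3.14, 3.14].

## Interface

Orientations are given as a unit quaternion [x, y, z, w].
In Python, from workcell import arm gives the robot as it stands. The module is installed in compiled form; this text tells all that it offers.
- The arm moves only by the tool apply_moves, never from a script. Its arguments are lists of equal length, an entry for each row: "slide": the shift along the tool's x, y, z in cm, a list of three; "twist": the turn about the tool's z in degrees; "fingers": the finger opening in cm, from 0 to 9.51. A call has 1 to 5 rows; each row is the pose to reach, as a shift and turn from the pose commanded when the call began, along the tool's axes at that moment; what a row does not reach only later rows make up. A row lasts 1/12 s, in which the tool goes at most 41.7 mm and 7.16 degrees, less where a joint would pass 70% of its speed; a pose out of reach is approached as far as the arm can. A call with a gripper value outside its range is refused whole. The fingers move at their own pace and stop on an object; "force" is the grip in N (left out, the last holds). Time passes only in rows, so rows that repeat a pose let the fingers close. It gives the time, the measured TCP pose, the force, the opening and the grip force at its end, in the units of the state.
- arm.observe(): the state, without advancing time (a new reading comes with each control period).
- arm.get_image(name): name is "scene" or "top"; returns (picture, depth): 420x560x3 uint8, red, green, blue; 420x560 float32, m along the optical axis (not along the pixel's ray), 0 where there is no reading.
- arm.camera_params(name): a dict with "K" (3x3 intrinsics, pixels), "R" (3x3) and "t" (3): a world point X has camera coordinates R X + t. Camera axes: x right, y down, z forward; pixel columns grow to the right and rows downward; lengths in m; the calibration is good to about 2 mm. A picture is of the moment at which its call begins. camera_params takes no time and is no camera call.
- arm.finish_job(): hands the job in; it is judged then, once.
The state is a dict: "t": time; "qpos": joint angles; "qd": joint speeds; "joint_torque": joint torques, N m; "eef_pos": TCP position; "eef_rot": TCP orientation; "force": force on the tool from outside, world axes, zero at the start; "moment": the same for the moment, N m; "finger_gap": opening from 0.0 (shut) to 1.0 (fully open); "gripper_force": force on a finger pad.
Only numpy, scipy, OpenCV 4.12 (cv2) and the standard library are available. Lean on these libraries where they do the work, as an engineer would, in place of code of your own. Each camera call takes 0.05 s, during which the arm holds its last target. There are 200 camera calls.

## Working session

There is one attempt and no reset: what is moved stays moved. The work goes in short steps, Python scripts to look and compute and a tool call to move; the robot and the scene stay as the last step left them, time stands still between calls to the robot, and variables do not carry over. Pictures are saved under pics/ and viewed, at most 10 in all, crops included, and the job is handed in when it is done.

Besides the shell and the picture viewer there is one more tool, called after "Request:" as name(argument=value, ...) on one line, values as JSON. apply_moves: Moves the arm, as the interface text tells. Its arguments: {"type":"object","properties":{"slide":{"type":"array"},"twist":{"type":"array"},"fingers":{"type":"array"},"force":{"type":"number"}},"required":["slide","twist","fingers"]}

```bash
mkdir -p pics; cat > h.py <<'E'
import numpy as np, cv2
from workcell import arm
def snap(n,tag):
    im,d=arm.get_image(n); np.savez(f'{tag}.npz',im=im,d=d); cv2.imwrite(f'pics/{tag}.png',im[:,:,::-1]); return im,d
def load(tag):
    z=np.load(f'{tag}.npz'); return z['im'],z['d']
def pts(n,d):
    p=arm.camera_params(n);K,R,t=map(np.array,(p['K'],p['R'],p['t']))
    v,u=np.mgrid[:d.shape[0],:d.shape[1]]
    c=np.stack([(u-K[0,2])/K[0,0]*d,(v-K[1,2])/K[1,1]*d,d],-1)
    return (c-t)@R
def ray(n,u,v,z):
    p=arm.camera_params(n);K,R,t=map(np.array,(p['K'],p['R'],p['t']))
    o=-R.T@t; r=R.T@np.linalg.solve(K,[u,v,1.]); return o+r*(z-o[2])/r[2]
def proj(n,X):
    p=arm.camera_params(n);K,R,t=map(np.array,(p['K'],p['R'],p['t']))
    c=K@(R@np.array(X)+t); return c[:2]/c[2]
E
python3 - <<'E'
from h import *
s=arm.observe(); print(s)
for n in('scene','top'): snap(n,n+'0'); print(arm.camera_params(n))
E
```

```text
{'t': 0.0, 'qpos': array([ 1.10943612e+00,  1.24472040e-01,  1.65162378e+00, -3.96140153e-06,
        1.36749696e+00, -8.25889358e-02]), 'qd': array([-1.52616857e-03, -6.81840501e-04,  9.26429540e-05,  1.69909149e-04,
        1.66471052e-03,  9.98151870e-04]), 'joint_torque': array([-7.19419786e-04, -4.17613971e+01, -3.59925234e+01,  7.73139833e-02,
        4.93068038e-02, -1.85426825e-04]), 'eef_pos': array([0.24010017, 0.60336083, 0.21343813]), 'eef_rot': array([ 1.88255062e-01,  9.82119663e-01, -9.63827090e-04, -2.66783507e-04]), 'force': array([-0.26519849, -0.0391235 , -0.68617799]), 'moment': array([0.04845252, 0.04120676, 0.01640491]), 'gripper_force': 0.0, 'finger_gap': 0.9990528406413205}
{'K': array([[462.02884771,   0.        , 278.39708605],
       [  0.        , 462.02884771, 207.6777246 ],
       [  0.        ,   0.        ,   1.        ]]), 'R': array([[-0.520292  ,  0.85388852, -0.01306306],
       [ 0.50401238,  0.29468497, -0.81186963],
       [-0.68939666, -0.42899321, -0.58369261]]), 't': array([ 0.29510902, -0.17342542,  1.70977766])}
{'K': array([[381.23351796,   0.        , 276.81471175],
       [  0.        , 381.23351796, 209.45844626],
       [  0.        ,   0.        ,   1.        ]]), 'R': array([[-0.02165194, -0.99976055, -0.00316681],
       [-0.99795215,  0.02180326, -0.06013415],
       [ 0.0601888 ,  0.00185831, -0.99818528]]), 't': array([-0.00626326,  0.50301555,  1.06075846])}
```

View pics/top0.png

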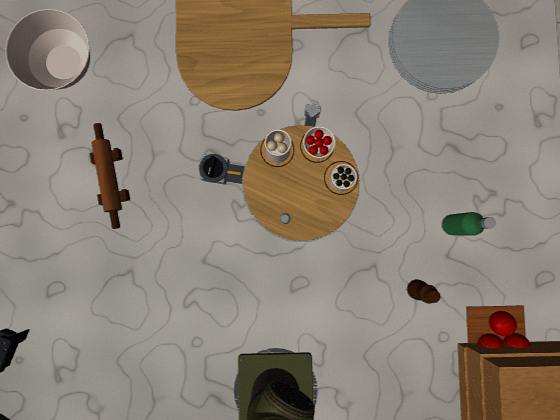

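View pics/scene0.png

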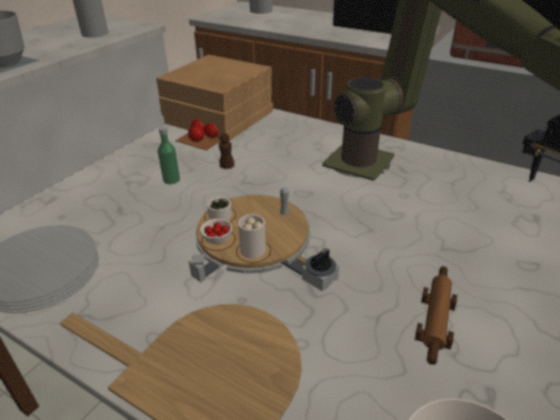

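The top view shows the board centred near (301,183), the pointer at (312,113) and the lock block at (215,168). The crock is at (278,145), on the lock side. The bowl is at (318,141), the ramekin at (342,178) and the post at (285,218). The scene view shows the same layout: post top at (284,190), knob at (321,262). To bring the crock to the pointer, the turntable must turn clockwise, to stop -60.

```bash
cat > meas.py <<'E'
from h import *
from scipy.optimize import least_squares
def fitc(P,r0=None):
    f=lambda q:np.hypot(P[:,0]-q[0],P[:,1]-q[1])-(q[2] if r0 is None else r0)
    q=least_squares(f,[*P[:,:2].mean(0),.05],loss='soft_l1',f_scale=.002).x; return q
def blobs(P,m,lab,minn=6):
    n,l,s,c=cv2.connectedComponentsWithStats(m.astype(np.uint8))
    for i in range(1,n):
        if s[i,4]>=minn:
            q=P[l==i]; print(lab,'px',c[i].round(1),'n',s[i,4],'mean',q.mean(0).round(4),'zmax',q[:,2].max().round(4),'ext',np.ptp(q[:,:2],axis=0).round(3))
E
python3 - <<'E'
from meas import *
im,d=load('top0');P=pts('top',d)
hsv=cv2.cvtColor(im,cv2.COLOR_RGB2HSV)
roi=np.zeros(d.shape,bool);roi[95:250,190:370]=1
wood=roi&(hsv[...,0]>8)&(hsv[...,0]<25)&(hsv[...,1]>90)&(hsv[...,2]>80)
wood[:112]=0
c=max(cv2.findContours(wood.astype(np.uint8),0,2)[0],key=cv2.contourArea)
hull=cv2.convexHull(c)[:,0]
B=np.array([ray('top',u,v,.052) for u,v in c[:,0]])
q=fitc(B);print('board',q,'z',np.median(P[wood][:,2]))
r=np.hypot(P[...,0]-q[0],P[...,1]-q[1])
blobs(P,roi&(r<.155)&(P[...,2]>.11),'high')
blobs(P,roi&(r<.155)&(P[...,2]>.075),'ware')
blobs(P,roi&(r>.165)&(P[...,2]>.03)&(P[...,2]<.2),'fixed')
blobs(P,roi&(r>.165)&(P[...,2]>.056)&(P[...,2]<.2),'fixedhigh')
black=roi&(r>.17)&(hsv[...,2]<60)
blobs(P,black,'black')
big=cv2.resize(im[95:250,190:370],None,fx=4.4,fy=3.87*4.4/3.87*1.0 if 0 else 3.87,interpolation=cv2.INTER_CUBIC)
im2,d2=load('scene');
E
python3 - <<'E'
from meas import *
im,d=load('top0'); a=cv2.resize(im[100:240,195:360],None,fx=3,fy=3,interpolation=2)
im,d=load('scene0'); b=cv2.resize(im[175:295,185:345],None,fx=3,fy=3,interpolation=2)
o=np.zeros((420,980,3),np.uint8); o[:420,:495]=a; o[:360,495:495+480]=b
cv2.imwrite('pics/crop0.png',cv2.resize(o,None,fx=.81,fy=.81)[:,:,::-1])
E
```

```text
board [ 0.56611573 -0.08369648  0.15159659] z 0.0515929809198403
high px [277.3 143.2] n 530 mean [ 0.6609 -0.0222  0.1469] zmax 1.0891 ext [0.259 0.066]
high px [284.8 217.6] n 83 mean [ 0.4744 -0.0367  0.1443] zmax 1.0891 ext [0.049 0.029]
ware px [318.3 142.3] n 635 mean [ 0.6741 -0.131   0.0913] zmax 1.0891 ext [0.277 0.154]
ware px [277.3 144.3] n 633 mean [ 0.6599 -0.0221  0.1383] zmax 1.0891 ext [0.259 0.067]
ware px [343.1 176.4] n 430 mean [ 0.5812 -0.193   0.0954] zmax 1.0891 ext [0.177 0.209]
ware px [284.8 217.6] n 83 mean [ 0.4744 -0.0367  0.1443] zmax 1.0891 ext [0.049 0.029]
fixed px [312.2 109.9] n 162 mean [ 0.7718 -0.1203  0.0602] zmax 0.0673 ext [0.042 0.043]
fixed px [299.5 125. ] n 8 mean [ 0.7332 -0.0851  0.0504] zmax 0.0536 ext [0.002 0.019]
fixed px [286.5 126.9] n 10 mean [ 0.7293 -0.0491  0.0484] zmax 0.0518 ext [0.01  0.025]
fixed px [309.5 126. ] n 6 mean [ 0.7296 -0.1126  0.0511] zmax 0.0523 ext [0.001 0.014]
fixed px [259.  141.9] n 8 mean [0.6922 0.0286 0.0348] zmax 0.0499 ext [0.014 0.018]
fixed px [213.9 168.3] n 744 mean [0.6166 0.152  0.0571] zmax 0.0919 ext [0.08  0.113]
fixedhigh px [312.3 110.2] n 130 mean [ 0.7701 -0.1202  0.0628] zmax 0.0673 ext [0.04  0.038]
fixedhigh px [211.9 166.9] n 301 mean [0.6181 0.1553 0.0705] zmax 0.0919 ext [0.053 0.055]
black px [310.3 120.1] n 55 mean [ 0.7571 -0.1186  0.0144] zmax 0.0576 ext [0.027 0.03 ]
black px [217.6 168.7] n 701 mean [0.6164 0.1426 0.0499] zmax 0.0919 ext [0.078 0.115]Traceback (most recent call last):
  File "<stdin>", line 19, in <module>
  File "h.py", line 6, in load
    z=np.load(f'{tag}.npz'); return z['im'],z['d']
    fid = stack.enter_context(open(os.fspath(file), "rb"))
                              ~~~~^^^^^^^^^^^^^^^^^^^^^^^
FileNotFoundError: [Errno 2] No such file or directory: 'scene.npz'
```

View pics/crop0.png

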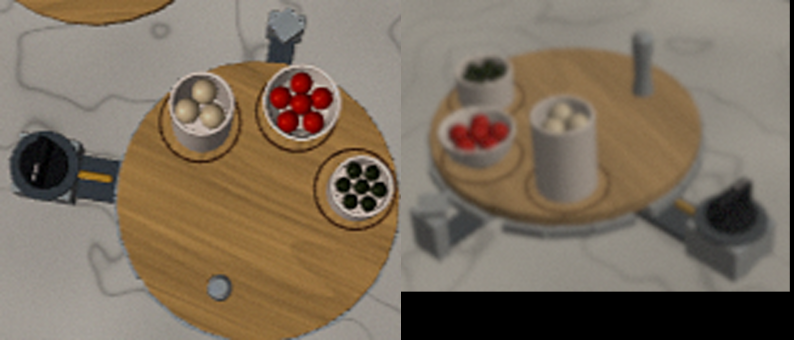

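The crop shows the crock on the +y side next to the bolt, the post bare and round, and the knob bar nearly along carousel x. Next I refine the fit and triangulate the post and knob from both views.

```bash
python3 - <<'E'
from meas import *
im,d=load('top0');P=pts('top',d);ok=d>0
hsv=cv2.cvtColor(im,cv2.COLOR_RGB2HSV)
wood=ok&(hsv[...,0]>8)&(hsv[...,0]<25)&(hsv[...,1]>90)&(abs(P[...,2]-.052)<.006)
wood[:115]=0;wood[250:]=0;wood[:,:230]=0;wood[:,370:]=0
c=max(cv2.findContours(wood.astype(np.uint8),0,1)[0],key=cv2.contourArea)[:,0]
h=cv2.convexHull(c)[:,0]
B=np.array([ray('top',u,v,.052) for u,v in h])
q=fitc(B,.160);q3=fitc(B);print('board',q[:2],q3)
C=q[:2]
r=np.hypot(P[...,0]-C[0],P[...,1]-C[1])
for lab,m in(('post',ok&(r<.155)&(P[...,2]>.125)&(P[...,0]<C[0])),('knobbar',ok&(r>.2)&(P[...,2]>.08)&(P[...,1]>.08)&(r<.3)),('knobdisc',ok&(r>.2)&(P[...,2]>.052)&(P[...,1]>.08)&(r<.3)),('pointer',ok&(r>.165)&(r<.235)&(P[...,2]>.056)&(P[...,0]>.7)),('block',ok&(r>.19)&(r<.3)&(P[...,2]>.038)&(P[...,2]<.05)&(P[...,1]>.08))):
    m=m.astype(bool); Q=P[m]; v,u=np.nonzero(m)
    mm=Q[:,:2].mean(0); w,V=np.linalg.eigh(np.cov(Q[:,:2].T)); a=np.degrees(np.arctan2(V[1,1],V[0,1]))
    mr=cv2.minAreaRect(Q[:,:2].astype(np.float32))
    print(lab,len(Q),'px',u.mean().round(1),v.mean().round(1),'mean',Q.mean(0).round(4),'zmed',np.median(Q[:,2]).round(4),'axis',a.round(1),'rect',mr,'dir from C',np.degrees(np.arctan2(*(mm-C)[::-1])).round(1),'dist',np.hypot(*(mm-C)).round(4))
# yellow bolt
y=ok&(hsv[...,0]>15)&(hsv[...,0]<30)&(hsv[...,1]>120);y[:150]=0;y[200:]=0;y[:,:222]=0;y[:,243:]=0
v,u=np.nonzero(y);Q=P[y];print('bolt',len(u),u.mean(),v.mean(),Q.mean(0),np.degrees(np.arctan2(*(Q[:,:2].mean(0)-C)[::-1])))
# scene
im,d=load('scene0');S=pts('scene',d);ok=d>0
r=np.hypot(S[...,0]-C[0],S[...,1]-C[1])
for lab,m in(('s post top',ok&(r<.155)&(S[...,2]>.11)&(S[...,0]<C[0]-.03)),('s knob bar',ok&(r>.2)&(S[...,2]>.07)&(S[...,1]>.08)&(r<.3)),('s pointer',ok&(r>.165)&(r<.235)&(S[...,2]>.056)&(S[...,0]>.7)),('s board',ok&(r<.06)&(S[...,2]<.06))):
    Q=S[m];v,u=np.nonzero(m);print(lab,len(Q),u.mean().round(1),v.mean().round(1),Q.mean(0).round(4),'z',np.percentile(Q[:,2],[2,50,98]).round(4))
E
```

```text
board [ 0.57502551 -0.08416947] [ 0.57442274 -0.08407531  0.15814929]
post 81 px 284.8 217.5 mean [ 0.475 -0.037  0.133] zmed 0.1332 axis 163.3 rect ((0.4751613438129425, -0.03630538284778595), (0.022657860070466995, 0.02279861830174923), 88.44021606445312) dir from C 154.8 dist 0.1106
knobbar 110 px 210.4 165.3 mean [0.6195 0.1562 0.0876] zmed 0.0879 axis 165.2 rect ((0.6197959780693054, 0.15659715235233307), (0.013874639756977558, 0.05289236083626747), 75.77540588378906) dir from C 79.5 dist 0.2445
knobdisc 386 px 212.4 167.3 mean [0.6176 0.1545 0.0668] zmed 0.0591 axis 173.4 rect ((0.6211035251617432, 0.15796586871147156), (0.07157912850379944, 0.07214096188545227), 88.41046142578125) dir from C 79.9 dist 0.2425
pointer 130 px 312.3 110.2 mean [ 0.7701 -0.1202  0.0628] zmed 0.0631 axis 166.7 rect ((0.7706322073936462, -0.1204938143491745), (0.030176818370819092, 0.030321668833494186), 33.555843353271484) dir from C -10.5 dist 0.1984
block 207 px 213.6 169.6 mean [0.6148 0.1546 0.0471] zmed 0.0482 axis 115.4 rect ((0.6181854605674744, 0.15679863095283508), (0.07752468436956406, 0.07595638930797577), 78.15428161621094) dir from C 80.5 dist 0.2421
bolt 47 233.51063829787233 172.17021276595744 [0.60896298 0.10165432 0.03086494] 79.64999592957524
s post top 96 284.0 192.7 [ 0.4804 -0.0322  0.1256] z [0.1105 0.128  0.1371]
s knob bar 161 320.8 255.8 [0.6245 0.1612 0.0838] z [0.0706 0.0864 0.0916]
s pointer 120 197.8 258.6 [ 0.7738 -0.1163  0.0631] z [0.0569 0.0635 0.0673]
s board 266 252.7 223.5 [ 0.5677 -0.0853  0.0524] z [0.0492 0.0525 0.0555]
```

Everything checks out:
- **Carousel:** axis at (0.575, -0.084), yaw about -10.4°.
- **Post:** (0.475, -0.037), 111 mm from the axis, so the turntable is at about -14.8° and needs about -45°.
- **Knob:** (0.6195, 0.1565), 245 mm from the axis, bar at about +4.4°.

I move over to the post now.

Request:
apply_moves(slide=[[-2.0, -2.2, 0.2], [-4.4, -4.9, 0.5], [-6.8, -7.6, 0.8], [-9.2, -10.2, 1.0], [-11.4, -12.7, 1.3]], twist=[0, 0, 0, 0, 0], fingers=[6, 6, 6, 6, 6], force=10)

```text
t: 0.52
eef_pos: [0.2995, 0.4419, 0.201]
eef_rot: [0.188, 0.982, -0.0, -0.0]
force: [0.8, -0.1, 1.1]
finger_gap: 0.705
gripper_force: 0.0
```

Request:
apply_moves(slide=[[-2.3, -2.5, 0.3], [-4.6, -5.1, 0.5], [-6.8, -7.6, 0.8], [-9.1, -10.2, 1.0], [-11.4, -12.7, 1.3]], twist=[0, 0, 0, 0, 0], fingers=[6, 6, 6, 6, 6])

```text
t: 0.93
eef_pos: [0.3582, 0.2819, 0.1882]
eef_rot: [0.188, 0.982, -0.0, -0.0]
force: [0.4, 0.2, -0.2]
finger_gap: 0.63
gripper_force: 0.0
```

Request:
apply_moves(slide=[[-2.3, -2.5, 0.3], [-4.6, -5.1, 0.5], [-6.8, -7.6, 0.8], [-9.1, -10.2, 1.0], [-11.4, -12.7, 1.3]], twist=[0, 0, 0, 0, 0], fingers=[6, 6, 6, 6, 6])

```text
t: 1.35
eef_pos: [0.4172, 0.1218, 0.1754]
eef_rot: [0.188, 0.982, 0.0, 0.0]
force: [0.3, 0.5, -0.1]
finger_gap: 0.631
gripper_force: 0.0
```

Request:
apply_moves(slide=[[-2.3, -2.5, 0.3], [-4.6, -5.1, 0.5], [-7.4, -8.2, 0.8], [-10.0, -11.1, 1.0], [-11.4, -12.7, 1.3]], twist=[0, 0, 1, 2.5, 3.5], fingers=[6, 6, 6, 6, 6])

```text
t: 1.77
eef_pos: [0.4768, -0.0401, 0.1625]
eef_rot: [0.22, 0.975, -0.0, 0.0]
force: [0.3, 0.7, 0.6]
finger_gap: 0.633
gripper_force: 0.0
```

```bash
cat >> h.py <<'E'
def err(x,y):
    s=arm.observe();from scipy.spatial.transform import Rotation as Ro
    R=Ro.from_quat(s['eef_rot']).as_matrix();p=s['eef_pos']
    e=R.T@(np.array([x,y,p[2]])-p)
    print('t',s['t'],'tcp',p.round(4),'ydir',np.degrees(np.arctan2(R[1,1],R[0,1])).round(2),'shift cm',(e*100).round(2),'F',s['force'].round(1),'gap',s['finger_gap'].round(3),'q',s['qpos'].round(2))
E
python3 -c "
from h import *
err(.475,-.037)"
```

```text
Traceback (most recent call last):
  File "h.py", line 22, in err
    print('t',s['t'],'tcp',p.round(4),'ydir',np.degrees(np.arctan2(R[1,1],R[0,1])).round(2),'shift cm',(e*100).round(2),'F',s['force'].round(1),'gap',s['finger_gap'].round(3),'q',s['qpos'].round(2))
                                                                                                                                                      ^^^^^^^^^^^^^^^^^^^^^
AttributeError: 'float' object has no attribute 'round'
```

Request:
apply_moves(slide=[[0.3, 0.2, 0.5], [0.3, 0.2, 2.0], [0.3, 0.2, 3.5], [0.3, 0.2, 5.0], [0.3, 0.2, 5.8]], twist=[0, 0, 0, 0, 0], fingers=[6, 6, 6, 6, 6])

```text
t: 2.18
eef_pos: [0.4726, -0.0328, 0.1022]
eef_rot: [0.218, 0.976, 0.0, -0.002]
force: [-1.2, -0.7, -0.1]
finger_gap: 0.631
gripper_force: 0.0
```

```bash
sed -i "s/s\['finger_gap'\].round(3)/round(s['finger_gap'],3)/" h.py
python3 - <<'E'
from h import *
err(.475,-.037)
a,_=snap('top','top1');b,_=snap('scene','scene1')
o=np.hstack([cv2.resize(a[130:260,215:345],(400,400)),cv2.resize(b[140:270,220:350],(400,400))])
cv2.imwrite('pics/c1.png',o[:,:,::-1])
E
```

```text
t 2.1833 tcp [ 0.4726 -0.0328  0.1022] ydir 64.82 shift cm [-0.39 -0.28 -0.  ] F [-1.2 -0.7 -0.1] gap 0.631 q [-0.18 -0.17  2.14  0.    1.18 -1.31]
```

View pics/c1.png

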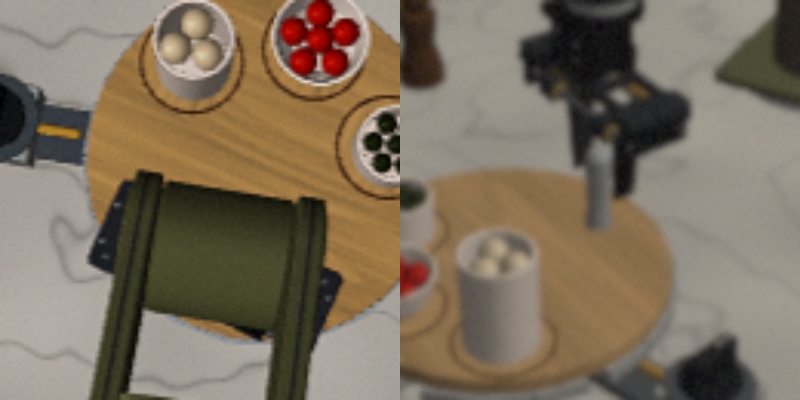

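The post (right crop, about (597,150)) stands between the two fingers. The tool is about 4 mm too far out, so I correct that and close.

Request:
apply_moves(slide=[[-0.3, -0.2, 0], [-0.3, -0.2, 0], [-0.3, -0.2, 0], [-0.3, -0.2, 0], [-0.3, -0.2, 0]], twist=[0, 0, 0, 0, 0], fingers=[4, 3, 2, 2, 2], force=12)

```text
t: 2.7
eef_pos: [0.4766, -0.0368, 0.1054]
eef_rot: [0.218, 0.976, 0.0, 0.001]
force: [0.9, -0.2, 0.0]
finger_gap: 0.338
gripper_force: 0.0
```

Request:
apply_moves(slide=[[0, 0, 0], [0, 0, 0], [0, 0, 0]], twist=[0, 0, 0], fingers=[2, 2, 2])

```text
t: 2.95
eef_pos: [0.4765, -0.0367, 0.1051]
eef_rot: [0.218, 0.976, 0.0, 0.0]
force: [-0.4, 0.8, 2.5]
finger_gap: 0.267
gripper_force: 12.0
```

```bash
python3 -c "
from h import *
err(.475,-.037)"
```

```text
t 2.95 tcp [ 0.4765 -0.0367  0.1051] ydir 64.8 shift cm [ 0.12 -0.09 -0.  ] F [-0.4  0.8  2.5] gap 0.267 q [-0.19 -0.17  2.13  0.    1.18 -1.32]
```

Gripped at 26 mm, as expected. I swing along the 110 mm arc.

Request:
apply_moves(slide=[[0, 0.2, 0], [0, 0.6, 0], [-0.1, 1.1, 0], [-0.1, 1.5, 0], [-0.2, 1.9, 0]], twist=[1, 3, 5.5, 8, 10], fingers=[2, 2, 2, 2, 2])

```text
t: 3.37
eef_pos: [0.4862, -0.0199, 0.1051]
eef_rot: [0.304, 0.953, 0.0, -0.0]
force: [-2.2, 1.4, 3.9]
finger_gap: 0.274
gripper_force: 12.0
```

```bash
python3 -c "
from h import *
err(.575+.1105*np.cos(np.radians(144.8)),-.0842+.1105*np.sin(np.radians(144.8)))"
```

```text
t 3.3667 tcp [ 0.4862 -0.0199  0.1051] ydir 54.63 shift cm [ 0.09 -0.13  0.  ] F [-2.2  1.4  3.9] gap 0.274 q [-0.15 -0.15  2.11  0.    1.18 -1.11]
```

Request:
apply_moves(slide=[[0, 0.5, 0], [0, 1.0, 0], [-0.1, 1.4, 0], [-0.2, 1.9, 0], [-0.3, 2.4, 0]], twist=[2.5, 5, 7.5, 10, 12.5], fingers=[2, 2, 2, 2, 2])

```text
t: 3.78
eef_pos: [0.5022, -0.0017, 0.1051]
eef_rot: [0.406, 0.914, 0.0, -0.001]
force: [-3.5, 1.8, 4.7]
finger_gap: 0.271
gripper_force: 12.0
```

Request:
apply_moves(slide=[[0, 0.5, 0], [0, 1.0, 0], [-0.1, 1.4, 0], [-0.2, 1.9, 0], [-0.3, 2.4, 0]], twist=[2.5, 5, 7.5, 10, 12.5], fingers=[2, 2, 2, 2, 2])

```text
t: 4.2
eef_pos: [0.5215, 0.0122, 0.1051]
eef_rot: [0.503, 0.864, -0.0, -0.001]
force: [-5.1, 1.1, 5.6]
finger_gap: 0.27
gripper_force: 12.0
```

Request:
apply_moves(slide=[[0, 0.5, 0], [0, 0.9, 0], [-0.1, 1.3, 0], [-0.1, 1.6, 0], [-0.2, 1.8, 0]], twist=[2.5, 5, 7, 8.5, 9.5], fingers=[2, 2, 2, 2, 2])

```text
t: 4.62
eef_pos: [0.5392, 0.02, 0.1051]
eef_rot: [0.572, 0.82, 0.001, -0.001]
force: [-1.5, 6.0, 3.7]
finger_gap: 0.267
gripper_force: 12.0
```

```bash
python3 -c "
from h import *
p=arm.observe()['eef_pos'];a=np.degrees(np.arctan2(p[1]+.0842,p[0]-.575));print('post angle',a,'rad',np.hypot(p[1]+.0842,p[0]-.575))
err(.575+.1105*np.cos(np.radians(109.6)),-.0842+.1105*np.sin(np.radians(109.6)))"
```

```text
post angle 108.9576192014857 rad 0.11019571984460104
t 4.6167 tcp [0.5392 0.02   0.1051] ydir 20.16 shift cm [ 0.03 -0.12 -0.  ] F [-1.5  6.   3.7] gap 0.267 q [-0.06 -0.02  2.    0.    1.17 -0.42]
```

Post angle is 109° against a target of 109.6°. I release, lift and move towards the knob.

Request:
apply_moves(slide=[[0, 0, 0], [0, 0, 0], [0, 0, 0], [0, 0, 0], [0, 0, 0]], twist=[0, 0, 0, 0, 0], fingers=[3.5, 5, 5, 5, 5])

```text
t: 5.03
eef_pos: [0.5385, 0.0184, 0.1043]
eef_rot: [0.572, 0.821, -0.0, -0.0]
force: [0.2, -0.4, -0.2]
finger_gap: 0.518
gripper_force: 0.0
```

Request:
apply_moves(slide=[[0, 0, -1], [0, 0, -3], [0, 0, -5], [0, 0, -7.5], [0, 0, -9.5]], twist=[0, 0, 0, 0, 0], fingers=[5, 5, 5, 5, 5])

```text
t: 5.45
eef_pos: [0.5391, 0.0185, 0.2021]
eef_rot: [0.571, 0.821, 0.0, 0.001]
force: [0.4, 0.9, 0.1]
finger_gap: 0.523
gripper_force: 0.0
```

Request:
apply_moves(slide=[[2, 2.5, 0], [4, 5, 0], [6, 7.5, 0], [8, 10, 0], [10, 12.3, 0]], twist=[-7, -14, -21, -28, -35], fingers=[5, 5, 5, 5, 5])

```text
t: 5.87
eef_pos: [0.6204, 0.1564, 0.2007]
eef_rot: [0.295, 0.955, 0.0, 0.001]
force: [-0.3, -0.2, 0.4]
finger_gap: 0.527
gripper_force: 0.0
```

Request:
apply_moves(slide=[[0, 0, 0], [0, 0, 0], [0, 0, 0], [0, 0, 0], [0, 0, 0]], twist=[-7, -14, -20, -20, -20], fingers=[5, 5, 5, 5, 5])

```text
t: 6.28
eef_pos: [0.6196, 0.1551, 0.2003]
eef_rot: [0.129, 0.992, 0.0, 0.0]
force: [0.8, 0.2, 0.4]
finger_gap: 0.528
gripper_force: 0.0
```

```bash
python3 - <<'E'
from h import *
err(.6195,.1565)
a,d=snap('top','top2');b,_=snap('scene','scene2')
P=pts('top',d);m=(d>0)&(abs(P[...,2]-.133)<.008)&(np.hypot(P[...,0]-.538,P[...,1]-.0194)<.03)
q=P[m].mean(0);C=np.array([.575,-.0842]);e=q[:2]-C
print('post',m.sum(),q,'ang',np.degrees(np.arctan2(e[1],e[0])),'rad',np.hypot(*e))
o=np.hstack([cv2.resize(a[90:250,200:360],(400,400)),cv2.resize(b[150:310,180:340],(400,400))])
cv2.imwrite('pics/c2.png',o[:,:,::-1])
E
```

```text
t 6.2833 tcp [0.6196 0.1551 0.2003] ydir 75.14 shift cm [ 0.04  0.14 -0.  ] F [0.8 0.2 0.4] gap 0.528 q [ 0.16  0.11  1.69 -0.    1.34 -1.15]
post 78 [0.53770401 0.01997085 0.13290726] ang 109.69874498308162 rad 0.11064609163682149
```

View pics/c2.png

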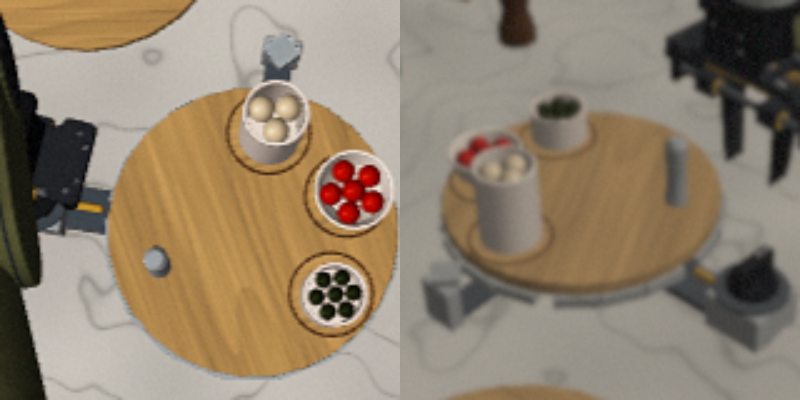

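The crock now stands at the pointer (270,125) with all ware in its rings. The post is at 109.7°, so the turntable is in the stop. I descend on the knob.

Request:
apply_moves(slide=[[0, 0.1, 2], [0, 0.1, 4.5], [0, 0.1, 7], [0, 0.1, 9], [0, 0.1, 10]], twist=[0, 0, 0, 0, 0], fingers=[5, 5, 5, 5, 5])

```text
t: 6.8
eef_pos: [0.6178, 0.1555, 0.0964]
eef_rot: [0.129, 0.992, -0.001, -0.002]
force: [0.1, 0.2, -0.1]
finger_gap: 0.528
gripper_force: 0.0
```

Request:
apply_moves(slide=[[0, 0, 1], [0, 0, 2], [0, 0, 3], [0, 0, 3.5], [0, 0, 3.5]], twist=[0, 0, 0, 0, 0], fingers=[5, 5, 5, 5, 5])

```text
t: 7.22
eef_pos: [0.6191, 0.156, 0.0636]
eef_rot: [0.128, 0.992, -0.0, -0.001]
force: [0.3, -0.2, 0.2]
finger_gap: 0.522
gripper_force: 0.0
```

```bash
python3 -c "
from h import *
err(.6195,.1565)"
```

```text
t 7.2167 tcp [0.6191 0.156  0.0636] ydir 75.29 shift cm [-0.02  0.06 -0.  ] F [ 0.3 -0.2  0.2] gap 0.522 q [ 0.16  0.23  1.79 -0.    1.12 -1.15]
```

Request:
apply_moves(slide=[[0, 0, 0], [0, 0, 0], [0, 0, 0], [0, 0, 0], [0, 0, 0]], twist=[0, 0, 0, 0, 0], fingers=[3, 2, 1, 1, 1], force=25)

```text
t: 7.63
eef_pos: [0.6201, 0.1561, 0.0653]
eef_rot: [0.128, 0.992, 0.0, 0.0]
force: [-0.1, 0.5, -0.7]
finger_gap: 0.23
gripper_force: 0.0
```

Request:
apply_moves(slide=[[0, 0, 0], [0, 0, 0], [0, 0, 0], [0, 0, 0], [0, 0, 0]], twist=[0, 0, 0, 0, 0], fingers=[1, 1, 1, 1, 1])

```text
t: 8.05
eef_pos: [0.6205, 0.1582, 0.0651]
eef_rot: [0.128, 0.992, 0.002, 0.001]
force: [1.2, 7.0, -0.9]
finger_gap: 0.148
gripper_force: 25.0
```

```bash
python3 -c "
from h import *
err(.6195,.1565);print(arm.observe()['gripper_force'],arm.observe()['moment'])"
```

```text
t 8.05 tcp [0.6205 0.1582 0.0651] ydir 75.27 shift cm [ 0.05 -0.19 -0.  ] F [ 1.2  7.  -0.9] gap 0.148 q [ 0.16  0.23  1.79  0.    1.12 -1.15]
25.000471472740173 [ 1.12800115 -0.35125839 -0.07055976]
```

Gripped at 14 mm, with the bar 2 mm further along y than my point. I recentre and turn.

Request:
apply_moves(slide=[[0, 0.2, 0], [0, 0.2, 0], [0, 0.2, 0], [0, 0.2, 0], [0, 0.2, 0]], twist=[0, 2, 6, 10, 15], fingers=[1, 1, 1, 1, 1])

```text
t: 8.47
eef_pos: [0.6205, 0.1583, 0.0651]
eef_rot: [0.258, 0.966, 0.0, 0.0]
force: [0.8, 1.6, 0.2]
finger_gap: 0.148
gripper_force: 25.0
```

Request:
apply_moves(slide=[[0, 0, 0], [0, 0, 0], [0, 0, 0], [0, 0, 0], [0, 0, 0]], twist=[4, 8, 12, 16, 20], fingers=[1, 1, 1, 1, 1])

```text
t: 8.88
eef_pos: [0.6205, 0.1582, 0.0651]
eef_rot: [0.422, 0.907, 0.0, 0.0]
force: [0.7, 2.1, 0.5]
finger_gap: 0.148
gripper_force: 25.0
```

```bash
python3 -c "
from h import *
err(.6205,.158);print(arm.observe()['gripper_force'],arm.observe()['moment'])"
```

```text
t 8.8833 tcp [0.6205 0.1582 0.0651] ydir 40.11 shift cm [-0.02 -0.01 -0.  ] F [0.7 2.1 0.5] gap 0.148 q [ 0.17  0.23  1.79  0.    1.12 -0.53]
24.99909907579422 [0.14809603 0.02322952 0.06035484]
```

Past the jam angle with low moment. I continue to the end.

Request:
apply_moves(slide=[[0, 0, 0], [0, 0, 0], [0, 0, 0], [0, 0, 0], [0, 0, 0]], twist=[5, 10, 15, 20, 25], fingers=[1, 1, 1, 1, 1])

```text
t: 9.3
eef_pos: [0.6204, 0.1582, 0.0651]
eef_rot: [0.608, 0.794, 0.0, 0.0]
force: [-0.4, 0.2, 0.9]
finger_gap: 0.146
gripper_force: 25.0
```

Request:
apply_moves(slide=[[0, 0, 0], [0, 0, 0], [0, 0, 0], [0, 0, 0], [0, 0, 0]], twist=[4, 8, 12, 15, 17], fingers=[1, 1, 1, 1, 1])

```text
t: 9.72
eef_pos: [0.6204, 0.1581, 0.0651]
eef_rot: [0.718, 0.696, 0.0, 0.0]
force: [0.6, 0.9, 1.1]
finger_gap: 0.149
gripper_force: 25.2
```

Request:
apply_moves(slide=[[0, 0, 0], [0, 0, 0], [0, 0, 0]], twist=[1, 2, 2], fingers=[1, 1, 1])

```text
t: 9.97
eef_pos: [0.6204, 0.1581, 0.0651]
eef_rot: [0.729, 0.684, 0.0, 0.0]
force: [-0.8, 0.8, 2.4]
finger_gap: 0.147
gripper_force: 25.9
```

```bash
python3 -c "
from h import *
err(.6205,.158);print(arm.observe()['gripper_force'],arm.observe()['moment'])"
```

```text
t 9.9667 tcp [0.6204 0.1581 0.0651] ydir -3.64 shift cm [-0.01  0.01  0.  ] F [-0.8  0.8  2.4] gap 0.147 q [ 0.17  0.23  1.79 -0.    1.12  0.23]
25.93268394470215 [0.06888968 0.26950117 0.74477552]
```

The moment rose to 0.74 N m at -3.6°, so the end stop is reached. I release, lift and look.

Request:
apply_moves(slide=[[0, 0, 0], [0, 0, 0], [0, 0, 0], [0, 0, 0], [0, 0, 0]], twist=[0, 0, 0, 0, 0], fingers=[2.5, 4, 5, 5, 5])

```text
t: 10.38
eef_pos: [0.6201, 0.1578, 0.0643]
eef_rot: [0.73, 0.684, -0.0, -0.0]
force: [-0.0, -0.7, -0.8]
finger_gap: 0.446
gripper_force: 0.0
```

Request:
apply_moves(slide=[[0, 0, -1.5], [0, 0, -4], [0, 0, -7], [0, 0, -10.5], [0, 0, -14]], twist=[0, 0, 0, 0, 0], fingers=[5, 5, 5, 5, 5])

```text
t: 10.8
eef_pos: [0.6198, 0.1579, 0.2068]
eef_rot: [0.73, 0.684, -0.0, -0.0]
force: [1.5, 0.0, 1.1]
finger_gap: 0.521
gripper_force: 0.0
```

Request:
apply_moves(slide=[[3, -1, 0], [6, -3, 0], [9, -6, 0], [12, -9, 0], [15, -12, 0]], twist=[0, 0, 0, 0, 0], fingers=[5, 5, 5, 5, 5])

```text
t: 11.22
eef_pos: [0.5107, 0.3148, 0.2061]
eef_rot: [0.73, 0.684, 0.001, 0.0]
force: [0.3, 1.1, 0.9]
finger_gap: 0.528
gripper_force: 0.0
```

Request:
apply_moves(slide=[[1, -3, 0], [2, -6, 0], [3, -8, 0], [3, -9, 0], [3, -9, 0]], twist=[0, 0, 0, 0, 0], fingers=[5, 5, 5, 5, 5])

```text
t: 11.63
eef_pos: [0.4224, 0.35, 0.2058]
eef_rot: [0.729, 0.685, 0.001, 0.0]
force: [0.8, -0.4, 0.1]
finger_gap: 0.523
gripper_force: 0.0
```

```bash
python3 - <<'E'
from h import *
err(.6195,.1565)
a,d=snap('top','top3');b,_=snap('scene','scene3')
P=pts('top',d);C=np.array([.575,-.0842])
m=(d>0)&(abs(P[...,2]-.133)<.008)&(np.hypot(P[...,0]-.538,P[...,1]-.0194)<.03)
e=P[m].mean(0)[:2]-C;print('post ang',np.degrees(np.arctan2(e[1],e[0])))
m=(d>0)&(abs(P[...,2]-.088)<.008)&(np.hypot(P[...,0]-.6205,P[...,1]-.158)<.04)
if m.sum()>5: print('bar',m.sum(),cv2.minAreaRect(P[m][:,:2].astype(np.float32)))
o=np.hstack([cv2.resize(a[90:250,190:350],(400,400)),cv2.resize(b[150:310,180:340],(400,400))])
cv2.imwrite('pics/c3.png',o[:,:,::-1])
E
```

```text
t 11.6333 tcp [0.4224 0.35   0.2058] ydir -3.56 shift cm [-1.809e+01  2.087e+01  1.000e-02] F [ 0.8 -0.4  0.1] gap 0.523 q [ 0.59 -0.1   1.89 -0.    1.35  0.66]
post ang 109.65279535258492
bar 117 ((0.6191349625587463, 0.15627065300941467), (0.05037365481257439, 0.013579178601503372), 87.9726791381836)
```

View pics/c3.png

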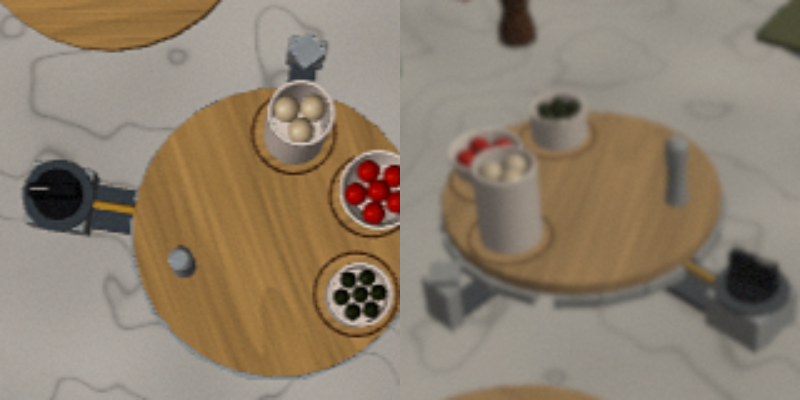

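The bolt now reaches the turntable at (130,208). The knob bar lies at about 88–90°, which is the full 1.4 rad, and the crock is at the pointer with all ware in place.

```bash
python3 -c "
from workcell import arm
print(arm.finish_job())"
```

```text
the job is handed in; nothing more can be done
None
```

The job is handed in at about 12 s: the crock stands at the pointer with the turntable in its spring stop, the knob is turned clockwise to its end so the bolt holds, and all three pieces of ware are still in their places; the judge's result was not shown.

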